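# Index the dosing carousel to the open beaker and hold it there

## Task

Three of the four beakers on the dosing carousel wait under dust covers; the one without a cover, with a stirring bar in it, is to get its dose now. Take the carousel by the knob on its stem, turn it until the open beaker stands centred under the spout of the dispenser, and finish while still gripping the knob, holding the turntable still, so that the dose can be given. Turn smoothly: the loose covers must stay on their beakers, and the things round about must not be pushed away.

Things in the scene. Friction and masses are not known exactly. Their poses are not given: they have to be found in the camera images.
- stand: fixed stand of the carousel: grey round foot, 196 mm across, with a tongue that carries the dispenser bottle. Its origin is the point on the bench on the turning axis of the carousel; its x axis points from that axis to the dispenser, z is up. The dispenser bottle (72 mm across, 330 mm high, fixed) stands on the tongue, its axis 164 mm from the turning axis
- spout (a point): the point under the mouth of the dispenser's spout, 90 mm from the carousel's turning axis, over the circle on which the beakers travel, 170 mm above the bench. The spout tube ends just above it and comes in level from the dispenser, nowhere higher than 212 mm and no closer than 85 mm to the turning axis
- carousel: the turntable: aluminium deck, 242 mm across, its top 62 mm above the bench, with four wells 90 mm from the axis and 90 degrees apart, and a steel stem in the middle that carries the knob. It turns freely and without end either way about the vertical through its origin, which lies on the bench under the middle of the stem. Its x axis points to one well, the others follow every 90 degrees; it stays where it is left but is easily pushed round (about 0.02 N m)
- knob_center (a point): centre of the grip of the black round fluted knob on top of the stem, on the turning axis, 215 mm above the bench. The knob is 42 mm across and 33 mm high (199 to 232 mm above the bench), fixed to the carousel; grip it from above across any diameter and turn it about the vertical. It stands higher than all beakers and covers (tops of the covers: 149 mm above the bench) and than the spout
- knob: the black knob itself, fixed to the carousel; its origin is at the middle of its underside, on the turning axis, 199 mm above the bench; it turns with the carousel
- beaker_0_center (a point): one of four equal clear beakers (0), 57 mm across and 70 mm high, pressed firmly into a well of the carousel; the point is on its axis, half-way up (35 mm above the deck). Its yaw means nothing
- beaker_1_center (a point): one of four equal clear beakers (1), 57 mm across and 70 mm high, pressed firmly into a well of the carousel; the point is on its axis, half-way up (35 mm above the deck). Its yaw means nothing
- beaker_2_center (a point): one of four equal clear beakers (2), 57 mm across and 70 mm high, pressed firmly into a well of the carousel; the point is on its axis, half-way up (35 mm above the deck). Its yaw means nothing
- beaker_3_center (a point): one of four equal clear beakers (3), 57 mm across and 70 mm high, pressed firmly into a well of the carousel; the point is on its axis, half-way up (35 mm above the deck). Its yaw means nothing
- cover_0_center (a point): one of three equal white covers with a small knob (0), 60 mm across, lying loose on the mouth of a beaker, with a plug that reaches into it; the point is on its axis at the underside of the disc, 70 mm above the deck. Which beakers are covered changes; the beaker with no cover over it is the open one (a white stirring bar lies in it)
- cover_1_center (a point): one of three equal white covers with a small knob (1), 60 mm across, lying loose on the mouth of a beaker, with a plug that reaches into it; the point is on its axis at the underside of the disc, 70 mm above the deck. Which beakers are covered changes; the beaker with no cover over it is the open one (a white stirring bar lies in it)
- cover_2_center (a point): one of three equal white covers with a small knob (2), 60 mm across, lying loose on the mouth of a beaker, with a plug that reaches into it; the point is on its axis at the underside of the disc, 70 mm above the deck. Which beakers are covered changes; the beaker with no cover over it is the open one (a white stirring bar lies in it)
- timer: bystander: kitchen timer, 62 x 64 x 19 mm, on the bench to the robot's right; origin at the middle of its underside
- tape_roll: bystander: roll of tape, 64 mm across, 19 mm high, lying near the robot; origin at the middle of its underside
- wash_bottle: bystander: white wash bottle, 69 x 104 x 222 mm, standing far to the left; origin at the middle of its underside
Things that resemble listed ones, but are neither listed nor needed, are in the scene too. What is shaped like the part that bears cover_1_center but purple is not meant. Leave any blue look-alike of the part that bears cover_2_center alone.

How it is judged:
By the outcome, as a careful person would: the job done as asked, in the order asked, and still so for the second after the job is handed in, while the arm keeps its last pose, push and grip.
It also fails if it takes over 48 s, if anything falls off the work surface, if the arm or the gripper's body presses on something with over 40 N, if the wrist force passes 120 N, or if a joint passes its speed limit or range.

## Robot

A 7-joint arm with a two-finger parallel gripper is mounted at the origin on the work surface; the furniture and walls round the work are solid. World frame = base frame: x ahead of the robot, y to its left, z up, the work surface at z = 0. Lengths are in mm, angles in rad, forces in N, time in s.
With the tool pointing down it reaches from about 400 to 875 mm from the base axis. Payload 4.4 kg.
Tool frame: the origin (TCP) lies on the centre line of the jaws, within the pads' length; the fingertips stand 8 mm ahead of it and the grasp point (between the pads) lies 11 mm behind it; x points along the fingers, z is the direction in which the jaws open and shut, and the axes are right-handed (so a half turn about x gives the same grasp; the last joint's range is limited). The gripper opens to 85 mm and grips with 20 to 120 N. Pads are 22 mm wide; open, the fingers measure 114 mm over their backs; the gripper's body (76 mm by 85 mm) begins 54 mm behind the grasp point. The pads swing forward as they close: fully open they stand 13 mm farther back than shut.
Start: joints at [1.198, 0.628, 0.038, 1.517, -0.027, 0.996, -0.02], TCP at [196.334, -619.654, 239.313] pointing down, gripper open.
Joint ranges: [-3.06, 3.06], [-0.37, 2.12], [-1.25, 1.32], [0.18, 2.47], [-1.1, 4.24], [0.23, 1.98], [-2.94, 2.94]. Speed limits (rad/s): [2.57, 2.57, 3.14, 3.14, 3.14, 3.14, 3.14].

## Interface

Orientations are given as [roll, pitch, yaw] about the fixed x, y, z axes, in that order (R = Rz(yaw) Ry(pitch) Rx(roll)).
In Python, from cell import ctrl, get_image, camera_params gives the robot as it stands. The module is installed in compiled form; this text tells all that it offers.
- The arm moves only by the shell command python3 -m handwheel 'ROWS'. ROWS is text: rows parted by semicolons, each of 7 numbers parted by spaces: the opening, from -1 (shut) to 1 (fully open), then the shift along the tool's x, y, z in mm, then the turn, a rotation vector about the tool's x, y, z in rad. In form: grip x y z wx wy wz; .... A call has 1 to 10 rows; each row shifts and turns the pose as measured when the row begins, along the tool's axes as they then stand; what a row does not reach is not made up. A row lasts 1/10 s, in which the tool goes at most 50 mm and 8.59 degrees, less where a joint would pass 70% of its speed; a pose out of reach is approached as far as the arm can. A call with a gripper value outside its range is refused whole. The fingers move at their own pace and stop on an object; the grip force is fixed at half the most. Time passes only in rows, so rows that do not move let the fingers close. It gives the time, the measured TCP pose, the force and the opening at its end, in the units of the state.
- ctrl.read_state(): the state, without advancing time (a new reading comes with each control period).
- get_image(name): name is "scene" or "top"; returns the picture (400x640x3 uint8, blue, green, red); there is no depth.
- camera_params(name): a dict with "fx", "fy", "cx", "cy" (pixels), "eye" and "orientation" of the camera in the world. Camera axes: x right, y up, looking along -z (the intrinsics and any distortion apply to the point x, -y, -z); pixel columns grow to the right and rows downward; lengths in mm; the calibration is good to about 2 mm. A picture is of the moment at which its call begins. camera_params takes no time and is no camera call.
- ctrl.finish_job(): hands the job in, once; it reports no verdict.
The state is a dict: "clock": time; "qpos": joint angles; "qd": joint speeds; "tau": joint torques, N m; "eef_pos": TCP position; "tool_rot": TCP orientation; "force": force on the tool from outside, world axes, zero at the start; "torque": the same for the moment, N m; "width": finger opening in mm.
Only numpy, scipy, OpenCV 4.12 (cv2) and the standard library are available. Lean on these libraries where they do the work, as an engineer would, in place of code of your own. Each camera call takes 0.05 s, during which the arm holds its last target.

## Working session

There is one attempt and no reset: what is moved stays moved. The work goes in short steps, Python scripts to look and compute and a shell command to move; the robot and the scene stay as the last step left them, time stands still between calls to the robot, and variables do not carry over. Pictures are saved under pics/ and viewed, and the job is handed in when it is done.

```bash
mkdir -p pics
python3 - <<'E'
from cell import ctrl,get_image,camera_params
import cv2
for n in("scene","top"):
    cv2.imwrite(f"pics/{n}0.png",get_image(n)); print(n,camera_params(n))
print(ctrl.read_state())
E
```

```text
scene {'fx': 398.8330053175322, 'fy': 398.8330053175322, 'cx': 312.1018018717212, 'cy': 196.01668023137452, 'eye': array([ 236.63162047, -558.69827319,  862.64081608]), 'orientation': array([ 0.70195701, -0.01196633, -0.58337162])}
top {'fx': 384.6692143595121, 'fy': 384.6692143595121, 'cx': 327.55629114236456, 'cy': 194.11989034485558, 'eye': array([ 395.32460153,  -19.13044995, 1032.57125478]), 'orientation': array([ 0.19294929, -0.00878037, -1.58282373])}
{'clock': 0.1, 'qpos': array([ 1.19824075,  0.62922892,  0.03840969,  1.51824291, -0.02700722,
        0.9963068 , -0.02005421]), 'qd': array([-0.00130449, -0.00026662, -0.00048125, -0.00206161,  0.00245519,
        0.0016304 ,  0.00081474]), 'tau': array([ 4.35614100e-03, -5.64535224e+01,  1.23062287e+00, -1.93974370e+01,
        1.12418452e-02,  5.39225599e-03,  1.68338755e-05]), 'eef_pos': array([ 196.169093  , -619.13214723,  238.50443225]), 'tool_rot': array([3.13462351, 1.56912675, 1.87055355]), 'force': array([-0.47375878,  0.33124881,  1.06747316]), 'torque': array([-0.00276527, -0.02169998,  0.02815278]), 'width': 85.18283281032645}
```

View pics/scene0.png

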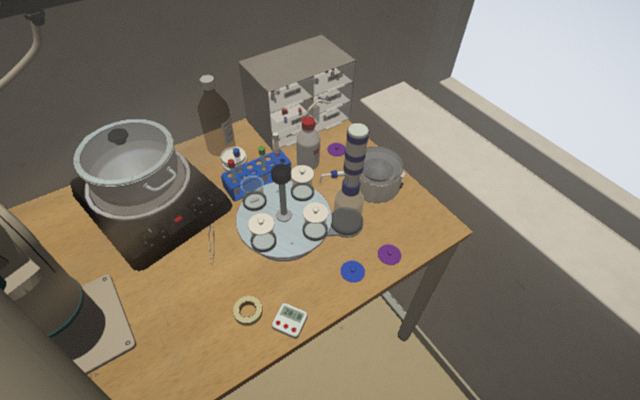

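View pics/top0.png

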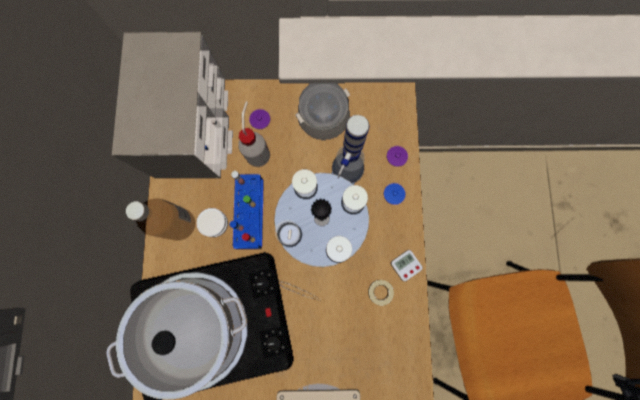

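Scene view: the beaker at (252,190) has no cover. In the top view it's the one at (289,235), while white covers sit at (305,184), (355,199) and (339,249). The blue and purple discs on the bench are decoys. I'll enlarge both views to confirm and to get accurate pixels.

```bash
cat > h.py <<'E'
import numpy as np,cv2
from scipy.spatial.transform import Rotation as R
from cell import camera_params
def cam(n):
    p=camera_params(n); return p,R.from_euler('xyz',p['orientation']).as_matrix()
def proj(n,P):
    p,M=cam(n); c=(np.atleast_2d(P)-p['eye'])@M
    return np.c_[p['cx']+p['fx']*c[:,0]/-c[:,2],p['cy']-p['fy']*c[:,1]/-c[:,2]]
def back(n,uv,z):
    p,M=cam(n); d=M@np.array([(uv[0]-p['cx'])/p['fx'],-(uv[1]-p['cy'])/p['fy'],-1])
    return p['eye']+d*(z-p['eye'][2])/d[2]
E
python3 - <<'E'
import cv2
a=cv2.imread("pics/top0.png")[100:280,265:425]; cv2.imwrite("pics/topc.png",cv2.resize(a,None,fx=3.3,fy=3.3,interpolation=2))
a=cv2.imread("pics/scene0.png")[110:270,220:400]; cv2.imwrite("pics/scenec.png",cv2.resize(a,None,fx=3.5,fy=3.5,interpolation=2))
from h import *
for z,uv in((232,(321,207)),(149,(305,182)),(149,(355,196)),(149,(339,248)),(132,(289,234)),(330,(357,124))): print(uv,back("top",uv,z).round(1))
for z,uv in((232,(281,171)),(149,(302,172)),(149,(316,211)),(149,(261,223)),(330,(357,130))): print(uv,back("scene",uv,z).round(1))
E
```

```text
(321, 207) [524.1 -13.9 232. ]
(305, 182) [597.5  23.8 149. ]
(355, 196) [562.7 -93.1 149. ]
(339, 248) [442.5 -53.5 149. ]
(289, 234) [477.2  62.1 132. ]
(357, 124) [669.9 -85.5 330. ]
(281, 171) [519.1 -21.2 232. ]
(302, 172) [598.   18.6 149. ]
(316, 211) [ 559.1 -101.7  149. ]
(261, 223) [438.1 -63.6 149. ]
(357, 130) [664.  -88.8 330. ]
```

View pics/topc.png

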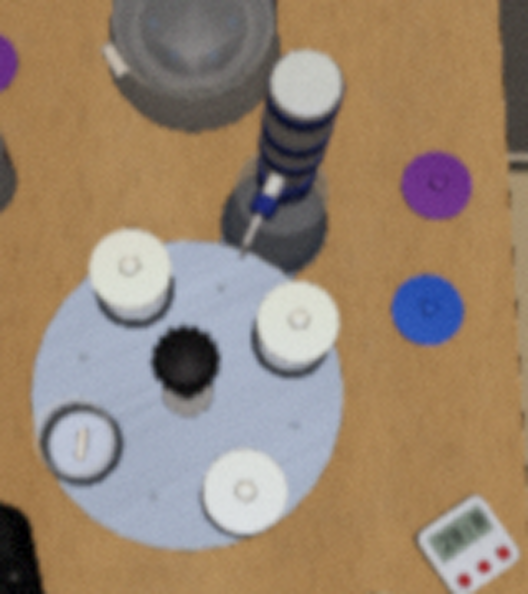

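View pics/scenec.png

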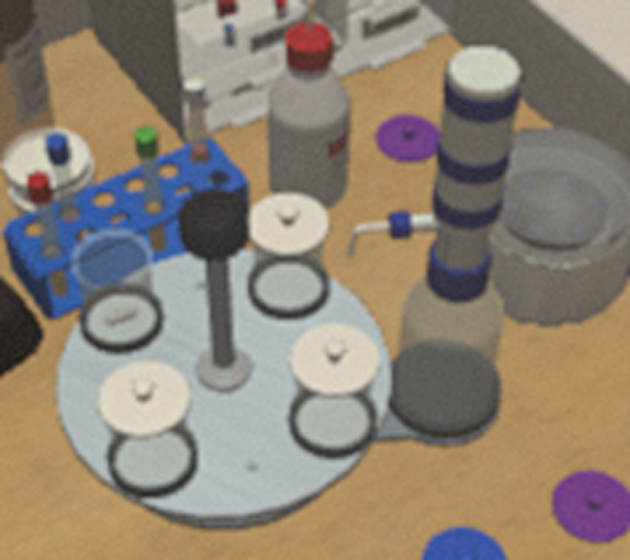

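The crops confirm it: the beaker with the bar is open, at top crop (81,443) and scene crop (115,270). The three white covers are on the other beakers, and the blue and purple discs lie loose on the bench and aren't needed. Next is a joint fit.

```bash
cat >> h.py <<'E'
def fit(obs,a0=0.0,x0=(522,-16),s0=-0.45,verbose=1):
    """obs: list (cam,kind,idx,uv) ; carousel angle a = direction of open well (idx0), idx k -> +90k"""
    from scipy.optimize import least_squares
    cams=sorted({o[0] for o in obs})
    def pt(p,k,i):
        ax=np.array([p[0],p[1]])
        def pol(r,t): return ax+r*np.array([np.cos(t),np.sin(t)])
        if k=='knob': return [*ax,232]
        if k=='c': return [*pol(90,p[3]+i*np.pi/2),149-2]
        if k=='bar': return [*pol(90,p[3]),66]
        if k=='disp': return [*pol(164,p[2]),330]
        if k=='spout': return [*pol(90,p[2]),172]
    def f(p):
        r=[]
        for c,k,i,uv in obs:
            sh=p[4+2*cams.index(c):6+2*cams.index(c)]
            r+=list((proj(c,pt(p,k,i))[0]+sh-uv))
        return np.r_[r,np.array(p[4:])/1.5]
    s=least_squares(f,[*x0,s0,a0]+[0]*2*len(cams))
    if verbose: print(s.x.round(3)); print(s.fun.round(2))
    return s.x
E
python3 - <<'E'
from h import *
T=lambda x,y:(265+(x+.5)/3.3-.5,100+(y+.5)/3.3-.5)
S=lambda x,y:(220+(x+.5)/3.5-.5,110+(y+.5)/3.5-.5)
obs=[("top","knob",0,T(186,356)),("top","c",3,T(130,265)),("top","c",2,T(300,319)),("top","c",1,T(246,490)),("top","disp",0,T(307,85)),("top","spout",0,T(243,254)),
("scene","knob",0,S(215,210)),("scene","c",3,S(288,215)),("scene","c",2,S(335,350)),("scene","c",1,S(143,387)),("scene","disp",0,S(484,70)),("scene","spout",0,S(350,252))]
p=fit(obs,a0=2.1)
for c in("top","scene"): fit([o for o in obs if o[0]==c],a0=2.1)
print("turn needed deg",np.degrees(p[2]-p[3]))
E
```

```text
[ 5.2177e+02 -1.4048e+01 -4.5900e-01  2.0310e+00  2.8000e-02  3.3900e-01
 -3.4000e-02 -2.1300e-01]
[ 0.03  0.37  0.04 -0.    0.01  0.02 -0.03  0.29 -0.04 -1.08  0.    0.5
 -0.62 -0.76  0.01 -0.66 -0.08 -0.3  -0.28  0.16  0.32 -0.69  0.64  2.1
  0.02  0.23 -0.02 -0.14]
[ 5.21869e+02 -1.35080e+01 -4.65000e-01  2.03300e+00  9.60000e-02
 -2.15000e-01]
[-0.09  0.33 -0.1  -0.02 -0.11 -0.07 -0.09  0.23  0.26 -0.92  0.1   0.55
  0.06 -0.14]
[ 5.21864e+02 -1.45690e+01 -4.47000e-01  2.03000e+00 -7.30000e-02
  3.69000e-01]
[-0.57 -0.6   0.11 -0.5  -0.06 -0.09 -0.29  0.3   0.21 -1.18  0.63  1.9
 -0.05  0.25]
turn needed deg -142.702856549298
```

The fit agrees across both cameras:
- **Axis:** about (521.8, -14).
- **Dispenser direction:** -0.46 rad.
- **Open well direction:** 2.03 rad, so the turn needed is about -143°.

First I'll rise, then check the tool axes.

```bash
cat > st.py <<'E'
import sys
from h import *
from cell import ctrl
s=ctrl.read_state(); M=R.from_euler('xyz',s['tool_rot']).as_matrix()
print('t',round(s['clock'],2),'pos',s['eef_pos'].round(1),'w',round(s['width'],1),'F',s['force'].round(1),'T',s['torque'].round(2))
print('q',s['qpos'].round(3)); print('toolx',M[:,0].round(3),'z',M[:,2].round(3),'zyaw deg',round(np.degrees(np.arctan2(M[1,2],M[0,2])),1))
if len(sys.argv)>3: 
    t=np.array(list(map(float,sys.argv[1:4]))); print('shift in tool',(M.T@(t-s['eef_pos'])).round(1))
x=M[:,0]; print('level rotvec tool', (M.T@np.cross(x,[0,0,-1])).round(4))
E
python3 -m handwheel '1 -40 0 0 0 0 0; 1 -40 0 0 0 0 0; 1 -20 0 0 0 0 0'; python3 st.py 521.8 -14 335
```

```text
clock: 0.4
eef_pos: [195.3, -616.2, 335.3]
tool_rot: [-3.11, 1.556, 1.909]
force: [-0.0, -0.6, 0.6]
width: 85.5
t 0.4 pos [ 195.3 -616.2  335.3] w 85.5 F [-0.  -0.6  0.6] T [-0.07 -0.04  0.01]
q [ 1.195  0.553  0.045  1.38  -0.025  1.224 -0.022]
toolx [-0.005  0.014 -1.   ] z [ 0.302 -0.953 -0.015] zyaw deg -72.4
shift in tool [   7.3  493.2 -475.4]
level rotvec tool [ 0.     -0.0153  0.0005]
```

```bash
python3 -m handwheel '1 0 32 -31 0 0 0; 1 0 32 -31 0 0 0; 1 0 32 -31 0 0 0; 1 0 32 -31 0 0 0; 1 0 32 -31 0 0 0; 1 0 32 -31 0 0 0; 1 0 32 -31 0 0 0'; python3 st.py 521.8 -14 335
```

```text
clock: 1.1
eef_pos: [343.6, -339.7, 337.4]
tool_rot: [-2.61, 1.561, 2.396]
force: [0.7, -0.9, 0.7]
width: 85.2
t 1.1 pos [ 343.6 -339.7  337.4] w 85.2 F [ 0.7 -0.9  0.7] T [ 0.01 -0.1  -0.01]
q [ 0.741  0.283 -0.025  1.819  0.008  1.049 -0.565]
toolx [-0.007  0.006 -1.   ] z [ 0.289 -0.957 -0.008] zyaw deg -73.2
shift in tool [   3.3  264.7 -260.3]
level rotvec tool [ 0.     -0.0082  0.0048]
```

```bash
python3 -m handwheel '1 0 33 -32 0 0 0; 1 0 33 -32 0 0 0; 1 0 33 -32 0 0 0; 1 0 33 -32 0 0 0; 1 0 33 -32 0 0 0; 1 0 33 -32 0 0 0; 1 0 33 -32 0 0 0; 1 0 25 -25 0 0 0; 1 0 0 0 0 0 0' && python3 -m handwheel '1 0 0 0 -0.14 0 0; 1 0 0 0 -0.14 0 0; 1 0 0 0 -0.14 0 0; 1 0 0 0 -0.14 0 0; 1 0 0 0 -0.14 0 0; 1 0 0 0 -0.14 0 0; 1 0 0 0 -0.14 0 0; 1 0 0 0 -0.14 0 0; 1 0 0 0 -0.14 0 0; 1 0 0 0 -0.14 0 0'; python3 st.py 521.8 -14 335
```

```text
clock: 2.0
eef_pos: [521.9, -5.7, 336.7]
tool_rot: [-2.787, 1.557, 2.228]
force: [0.0, 0.6, -0.0]
width: 85.5
clock: 3.0
eef_pos: [516.4, -12.5, 332.6]
tool_rot: [2.744, 1.55, 2.929]
force: [-0.8, 0.2, -0.2]
width: 85.6
t 3.0 pos [516.4 -12.5 332.6] w 85.6 F [-0.8  0.2 -0.2] T [ 0.01  0.03 -0.05]
q [ 0.347  0.383 -0.529  1.728  0.205  1.107 -0.062]
toolx [-0.02   0.004 -1.   ] z [ 0.983  0.183 -0.019] zyaw deg 10.6
shift in tool [-2.5 -2.4  5. ]
level rotvec tool [ 0.     -0.0188 -0.0079]
```

```bash
python3 -m handwheel '1 0 0 0 -0.14 0 0; 1 0 0 0 -0.14 0 0; 1 0 0 0 -0.14 0 0; 1 0 0 0 -0.14 0 0; 1 0 0 0 -0.14 0 0; 1 0 0 0 -0.14 0 0; 1 0 0 0 -0.14 0 0; 1 0 0 0 0 0 0;1 0 0 0 0 0 0'; python3 st.py 521.8 -14 335
python3 - <<'E'
from cell import get_image
import cv2
a=get_image("scene");b=get_image("top")
cv2.imwrite("pics/s1.png",cv2.resize(a,None,fx=1.2,fy=1.2)); cv2.imwrite("pics/t1.png",b)
E
```

```text
clock: 3.9
eef_pos: [511.1, -22.6, 329.2]
tool_rot: [2.017, 1.541, -3.073]
force: [-1.0, 0.3, -0.4]
width: 85.6
t 3.9 pos [511.1 -22.6 329.2] w 85.6 F [-1.   0.3 -0.4] T [-0.   -0.02 -0.03]
q [ 0.522  0.431 -0.777  1.733  0.323  1.143  0.84 ]
toolx [-0.03  -0.002 -1.   ] z [ 0.368  0.93  -0.013] zyaw deg 68.4
shift in tool [-6.1 -6.6 11.9]
level rotvec tool [ 0.     -0.0129 -0.027 ]
```

View pics/s1.png

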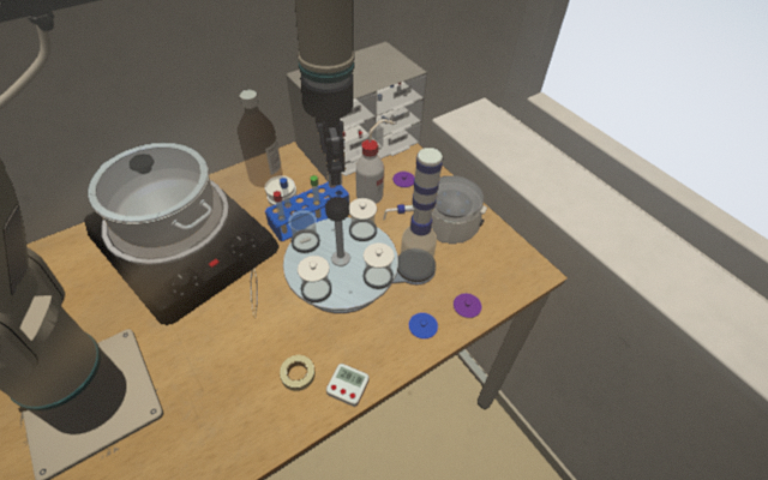

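View pics/t1.png

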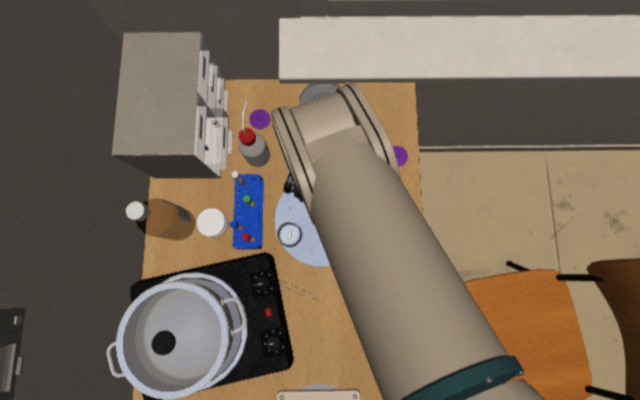

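The scene view shows the gripper above the knob and nothing disturbed. The arm now blocks the top view. Next I'll level, centre and descend.

```bash
python3 -m handwheel '1 0 -6.5 12 0 -0.013 -0.027; 1 0 0 0 0 0 0; 1 0 0 0 0 0 0'; python3 st.py 521.8 -14 203
```

```text
clock: 4.3
eef_pos: [522.6, -12.7, 329.1]
tool_rot: [-1.264, 1.567, -0.072]
force: [0.2, 0.5, 0.4]
width: 85.0
t 4.3 pos [522.6 -12.7 329.1] w 85.0 F [0.2 0.5 0.4] T [ 0.04 -0.01  0.  ]
q [ 0.504  0.43  -0.776  1.733  0.333  1.111  0.817]
toolx [ 0.003 -0.    -1.   ] z [0.37  0.929 0.001] zyaw deg 68.3
shift in tool [126.1   0.7  -1.7]
level rotvec tool [0.     0.001  0.0033]
```

```bash
python3 -m handwheel '1 30 0.2 -0.5 0 0.001 0.003; 1 30 0.2 -0.5 0 0 0; 1 16 0.2 -0.5 0 0 0; 1 0 0 0 0 0 0'; python3 st.py 521.8 -14 203
python3 - <<'E'
from cell import get_image
import cv2
a=get_image("scene");cv2.imwrite("pics/s2.png",cv2.resize(a[60:260,200:400],None,fx=3,fy=3,interpolation=2))
E
```

```text
clock: 4.7
eef_pos: [523.1, -12.9, 252.1]
tool_rot: [-1.316, 1.566, -0.124]
force: [-0.6, -0.2, 0.3]
width: 85.6
t 4.7 pos [523.1 -12.9 252.1] w 85.6 F [-0.6 -0.2  0.3] T [-0.01 -0.01 -0.05]
q [ 0.462  0.512 -0.728  1.844  0.418  0.94   0.738]
toolx [ 0.004 -0.001 -1.   ] z [0.37  0.929 0.001] zyaw deg 68.3
shift in tool [49.1  1.  -1.5]
level rotvec tool [-0.      0.0011  0.0042]
```

View pics/s2.png

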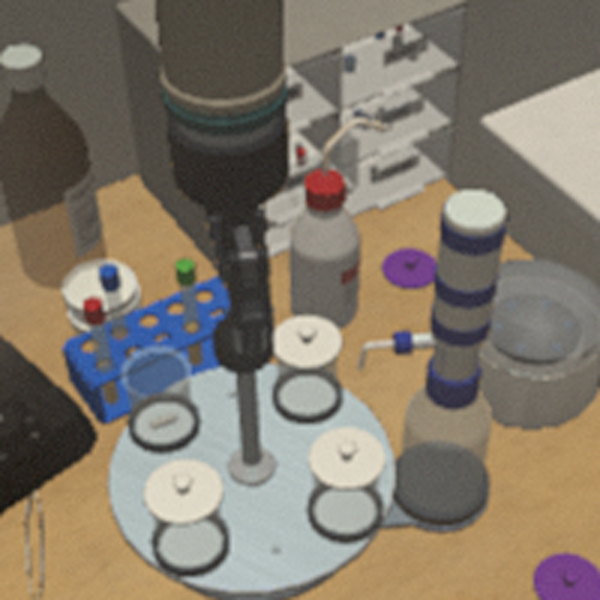

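The gripper is right over the knob, at about crop (245,335). Descending the rest of the way.

```bash
python3 -m handwheel '1 15 0.5 -0.8 0 0.001 0.004; 1 15 0.2 -0.4 0 0 0; 1 12 0.2 -0.3 0 0 0; 1 5 0 0 0 0 0;1 0 0 0 0 0 0'; python3 st.py 521.8 -14 203
```

```text
clock: 5.25
eef_pos: [525.1, -13.4, 205.9]
tool_rot: [-1.166, 1.563, 0.025]
force: [0.3, -0.5, 0.1]
width: 85.5
t 5.25 pos [525.1 -13.4 205.9] w 85.5 F [ 0.3 -0.5  0.1] T [0.02 0.07 0.  ]
q [ 0.43   0.57  -0.687  1.895  0.48   0.838  0.684]
toolx [ 0.008  0.    -1.   ] z [0.371 0.929 0.003] zyaw deg 68.2
shift in tool [ 2.9  2.8 -1.8]
level rotvec tool [-0.      0.003   0.0071]
```

```bash
python3 -m handwheel '1 2.5 2.8 -1.8 0 0.003 0.007; 1 0 0 0 0 0 0'; python3 st.py 521.8 -14 203; python3 -m handwheel '0.2 0 0 0 0 0 0; 0 0 0 0 0 0 0; 0 0 0 0 0 0 0; -0.2 0 0 0 0 0 0; -0.2 0 0 0 0 0 0; -1 0 0 0 0 0 0; -1 0 0 0 0 0 0; -1 0 0 0 0 0 0'; python3 st.py 521.8 -14 203
```

```text
clock: 5.45
eef_pos: [522.0, -13.9, 203.8]
tool_rot: [-1.298, 1.57, -0.107]
force: [-0.6, -0.2, -0.5]
width: 85.5
t 5.45 pos [522.  -13.9 203.8] w 85.5 F [-0.6 -0.2 -0.5] T [ 0.04  0.01 -0.07]
q [ 0.43   0.572 -0.687  1.899  0.479  0.84   0.684]
toolx [ 0. -0. -1.] z [0.371 0.929 0.   ] zyaw deg 68.2
shift in tool [ 0.8  0.2 -0.1]
level rotvec tool [-0.      0.0001  0.0004]
clock: 6.25
eef_pos: [523.4, -12.5, 205.5]
tool_rot: [-0.813, 1.566, 0.378]
force: [-0.3, 0.6, 0.4]
width: 39.7
t 6.25 pos [523.4 -12.5 205.5] w 39.7 F [-0.3  0.6  0.4] T [ 0.28  0.07 -0.05]
q [ 0.43   0.57  -0.689  1.897  0.478  0.839  0.684]
toolx [ 0.005  0.002 -1.   ] z [0.371 0.929 0.003] zyaw deg 68.2
shift in tool [ 2.5  0.9 -2. ]
level rotvec tool [-0.      0.0034  0.0036]
```

Gripped: width 39.7 mm and low force. I'll start turning gently.

```bash
python3 -m handwheel '-1 0.5 0.3 -0.5 0.03 0.001 0.001; -1 0.5 0.2 -0.4 0.04 0.001 0.001; -1 0 0 0 0.05 0 0; -1 0 0 0 0.06 0 0; -1 0 0 0 0.06 0 0; -1 0 0 0 0.06 0 0;-1 0 0 0 0.05 0 0;-1 0 0 0 0.03 0 0;-1 0 0 0 0.01 0 0; -1 0 0 0 0 0 0'; python3 st.py 521.8 -14 204
python3 - <<'E'
from cell import get_image
import cv2
a=get_image("scene");cv2.imwrite("pics/s3.png",cv2.resize(a[60:260,200:400],None,fx=3,fy=3,interpolation=2))
E
```

```text
clock: 7.25
eef_pos: [523.4, -12.5, 205.5]
tool_rot: [-0.517, 1.567, 0.259]
force: [-0.1, 0.9, 1.0]
width: 39.6
t 7.25 pos [523.4 -12.5 205.5] w 39.6 F [-0.1  0.9  1. ] T [ 0.2  -0.1  -0.03]
q [ 0.357  0.544 -0.572  1.899  0.397  0.808  0.349]
toolx [ 0.004  0.001 -1.   ] z [0.713 0.701 0.004] zyaw deg 44.5
shift in tool [ 1.5  0.  -2.2]
level rotvec tool [0.     0.0037 0.0021]
```

View pics/s3.png

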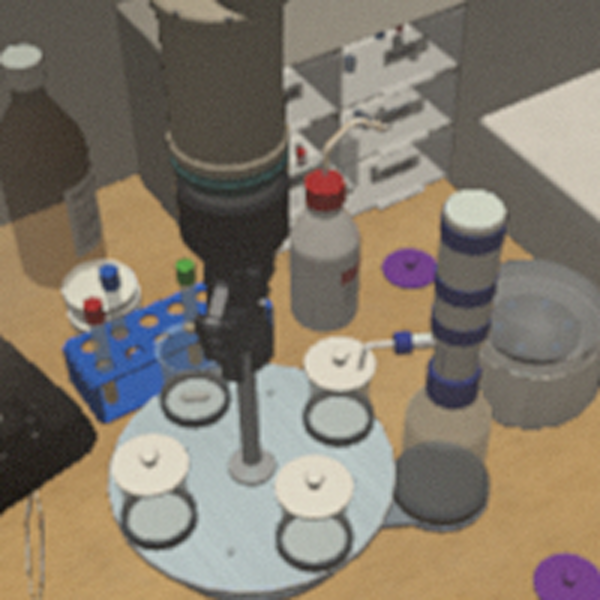

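The turntable follows: the open beaker is now at crop (195,375) and the covers are on. I'll carry on with about 119° left.

```bash
python3 -m handwheel '-1 0 0 0 0.03 0 0; -1 0 0 0 0.05 0 0; -1 0 0 0 0.07 0 0; -1 0 0 0 0.08 0 0; -1 0 0 0 0.08 0 0; -1 0 0 0 0.08 0 0;-1 0 0 0 0.08 0 0;-1 0 0 0 0.08 0 0;-1 0 0 0 0.08 0 0; -1 0 0 0 0.08 0 0'; python3 st.py 521.8 -14 204; python3 -m handwheel '-1 0 0 0 0.08 0 0; -1 0 0 0 0.08 0 0; -1 0 0 0 0.07 0 0; -1 0 0 0 0.05 0 0; -1 0 0 0 0.03 0 0; -1 0 0 0 0.01 0 0;-1 0 0 0 0 0 0'; python3 st.py 521.8 -14 204
python3 - <<'E'
from cell import get_image
import cv2
a=get_image("scene");cv2.imwrite("pics/s4.png",cv2.resize(a[60:260,200:400],None,fx=3,fy=3,interpolation=2))
E
```

```text
clock: 8.3
eef_pos: [523.3, -12.6, 205.5]
tool_rot: [0.474, 1.566, 0.503]
force: [1.0, 1.1, -0.8]
width: 39.9
t 8.3 pos [523.3 -12.6 205.5] w 39.9 F [ 1.   1.1 -0.8] T [ 0.12 -0.11 -0.03]
q [ 0.221  0.511 -0.363  1.903  0.25   0.768 -0.251]
toolx [ 0.004  0.002 -1.   ] z [1.    0.029 0.004] zyaw deg 1.7
shift in tool [ 1.5 -1.4 -1.5]
level rotvec tool [-0.      0.0039 -0.002 ]
clock: 9.0
eef_pos: [523.2, -12.6, 205.5]
tool_rot: [0.702, 1.567, 0.392]
force: [-0.1, 1.3, 0.2]
width: 39.8
t 9.0 pos [523.2 -12.6 205.5] w 39.8 F [-0.1  1.3  0.2] T [ 0.03 -0.18 -0.03]
q [ 0.155  0.501 -0.266  1.905  0.183  0.755 -0.524]
toolx [ 0.004  0.002 -1.   ] z [ 0.952 -0.305  0.003] zyaw deg -17.8
shift in tool [ 1.5 -1.8 -0.9]
level rotvec tool [-0.      0.0031 -0.0026]
```

View pics/s4.png

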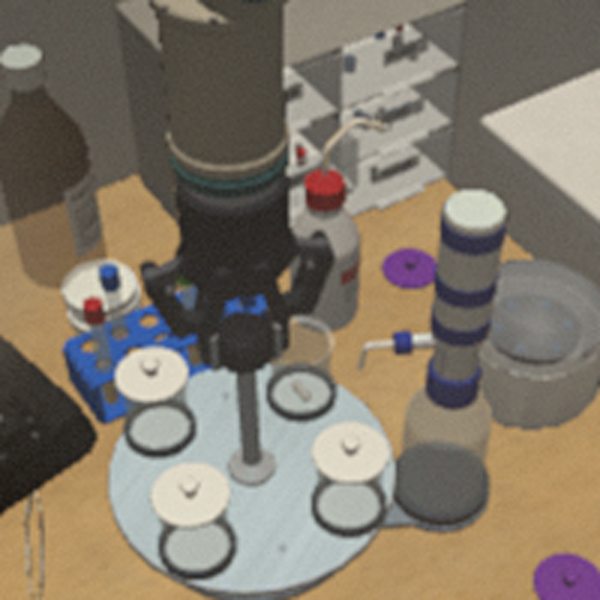

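```bash
python3 -m handwheel '-1 0 0 0 0.03 0 0; -1 0 0 0 0.05 0 0; -1 0 0 0 0.07 0 0; -1 0 0 0 0.08 0 0; -1 0 0 0 0.08 0 0; -1 0 0 0 0.08 0 0;-1 0 0 0 0.08 0 0;-1 0 0 0 0.08 0 0;-1 0 0 0 0.07 0 0; -1 0 0 0 0.06 0 0'; python3 -m handwheel '-1 0 0 0 0.06 0 0; -1 0 0 0 0.05 0 0; -1 0 0 0 0.04 0 0; -1 0 0 0 0.02 0 0; -1 0 0 0 0.01 0 0;-1 0 0 0 0 0 0'; python3 st.py 521.8 -14 204
python3 - <<'E'
from cell import get_image
import cv2
a=get_image("scene");cv2.imwrite("pics/s5r.png",a);cv2.imwrite("pics/s5.png",cv2.resize(a[110:270,220:400],None,fx=3.5,fy=3.5,interpolation=2))
a=get_image("top");cv2.imwrite("pics/t5.png",cv2.resize(a[100:280,265:425],None,fx=3.3,fy=3.3,interpolation=2))
E
```

```text
clock: 10.05
eef_pos: [523.2, -12.5, 205.5]
tool_rot: [1.537, 1.566, 0.512]
force: [0.5, 2.3, 0.0]
width: 39.7
clock: 10.65
eef_pos: [523.1, -12.6, 205.5]
tool_rot: [1.536, 1.567, 0.32]
force: [0.8, 0.7, -0.1]
width: 39.9
t 10.65 pos [523.1 -12.6 205.5] w 39.9 F [ 0.8  0.7 -0.1] T [-0.21 -0.12 -0.03]
q [-0.024  0.49  -0.008  1.91   0.004  0.737 -1.249]
toolx [ 0.004  0.001 -1.   ] z [ 0.347 -0.938  0.   ] zyaw deg -69.7
shift in tool [ 1.5 -1.7  0.9]
level rotvec tool [ 0.      0.0001 -0.0039]
```

View pics/s5.png

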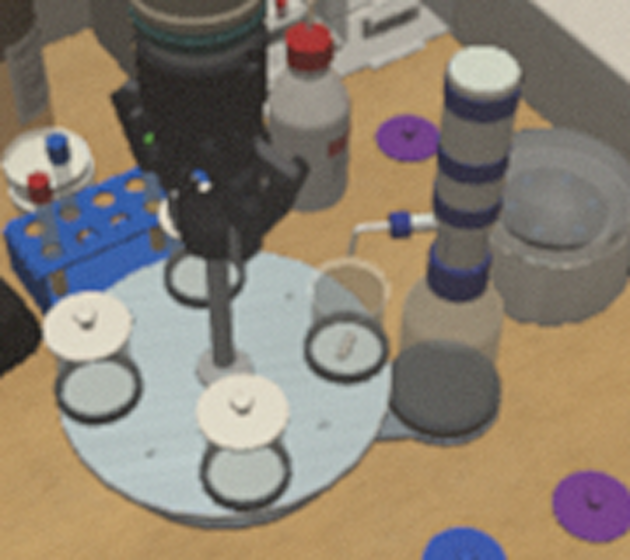

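View pics/t5.png

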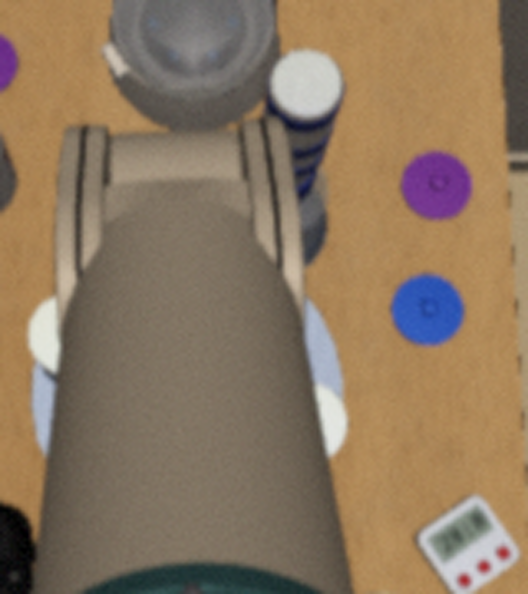

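The open beaker is now close to the spout. I'll measure the remaining angle more precisely, using segmented cover and cap centroids from both the initial and current pictures.

```bash
cat > m.py <<'E'
from h import *
def blobs(img,box,thr,amin=40):
    x0,y0,x1,y1=box; hs=cv2.cvtColor(img,cv2.COLOR_BGR2HSV)[y0:y1,x0:x1]
    m=((hs[...,2]>thr)&(hs[...,1]<50)).astype(np.uint8)
    n,l,s,c=cv2.connectedComponentsWithStats(m)
    out=[]
    for i in range(1,n):
        if s[i,4]>=amin:
            cs,_=cv2.findContours((l==i).astype(np.uint8),cv2.RETR_EXTERNAL,cv2.CHAIN_APPROX_NONE)
            e=cv2.fitEllipse(max(cs,key=len))
            out.append((e[0][0]+x0,e[0][1]+y0,e[1][0],e[1][1],s[i,4]))
    return np.round(out,2)
if __name__=="__main__":
    for f,n in(("top0","top"),("scene0","scene"),("s5r","scene")):
        im=cv2.imread(f"pics/{f}.png"); b=(265,100,425,280) if n=="top" else (220,110,400,270)
        print(f)
        for thr in(190,205,220): print(thr,blobs(im,b,thr).tolist())
E
python3 m.py
```

```text
top0
190 [[357.49, 124.61, 16.88, 17.63, 257.0], [323.39, 216.4, 77.7, 92.27, 4485.0], [288.94, 233.88, 15.89, 17.48, 224.0], [409.33, 269.15, 12.39, 21.81, 146.0]]
205 [[303.97, 180.87, 21.76, 22.59, 392.0], [354.79, 196.94, 22.02, 22.69, 402.0], [288.83, 233.76, 13.65, 15.65, 128.0], [339.03, 248.3, 23.34, 23.66, 426.0]]
220 [[305.15, 183.52, 13.23, 17.68, 114.0], [354.82, 197.88, 16.33, 19.39, 174.0], [339.09, 248.66, 20.82, 21.28, 280.0]]
scene0
190 [[277.09, 115.96, 9.17, 10.48, 69.0], [291.19, 112.84, 5.64, 11.6, 52.0], [390.83, 117.05, 16.31, 29.8, 296.0], [357.78, 129.07, 10.37, 18.35, 170.0], [227.87, 155.37, 10.21, 12.98, 99.0], [242.07, 153.61, 5.42, 10.72, 45.0], [301.93, 173.34, 15.49, 21.59, 271.0], [313.39, 210.64, 19.09, 32.23, 433.0], [260.58, 222.89, 20.16, 25.71, 422.0], [283.98, 246.63, 15.12, 22.52, 151.0]]
205 [[227.72, 155.49, 8.63, 11.47, 76.0], [301.8, 173.24, 14.98, 21.06, 247.0], [315.12, 211.97, 18.12, 23.93, 342.0], [260.68, 223.21, 18.96, 24.32, 365.0]]
220 []
s5r
190 [[390.8, 117.11, 16.43, 29.74, 301.0], [357.8, 129.18, 10.77, 18.4, 176.0], [241.26, 153.39, 6.86, 11.41, 49.0], [228.19, 156.08, 12.16, 14.32, 110.0], [293.01, 195.56, 9.92, 25.12, 116.0], [279.17, 222.87, 59.96, 87.16, 2519.0]]
205 [[357.75, 129.11, 10.22, 17.34, 158.0], [227.87, 155.37, 9.3, 12.84, 88.0], [244.57, 202.61, 17.11, 24.0, 327.0], [288.62, 226.96, 19.81, 25.1, 400.0]]
220 [[244.25, 202.74, 16.66, 22.78, 261.0], [288.68, 227.11, 18.88, 23.99, 342.0]]
```

```bash
cat > fit2.py <<'E'
from h import *
from scipy.optimize import least_squares
# state A: initial; B: now.
O=[("top","A",3,(303.97,180.87)),("top","A",2,(354.79,196.94)),("top","A",1,(339.03,248.3)),("top","D",0,(357.49,124.61)),
("scene","A",3,(301.8,173.24)),("scene","A",2,(315.12,211.97)),("scene","A",1,(260.68,223.21)),("scene","D",0,(357.78,129.1)),
("scene","B",2,(244.5,202.65)),("scene","B",3,(288.63,227.0)),
("top","S",0,(338.4,176.6)),("scene","S",0,(319.6,181.6)),
]
def run(O,ssig=1.5,verbose=1,free=True):
    def pt(p,k,i):
        t={'A':p[3]+i*np.pi/2,'B':p[4]+i*np.pi/2,'D':p[2],'S':p[2]}[k]
        r={'D':164}.get(k,90); z={'D':330,'S':p[6]}.get(k,p[5])
        return [p[0]+r*np.cos(t),p[1]+r*np.sin(t),z]
    def f(p):
        r=[]
        for c,k,i,uv in O:
            s=p[7:9] if c=="top" else p[9:11]
            r+=list((proj(c,pt(p,k,i))[0]+s-uv)/(1 if k in'S' else .5))
        return np.r_[r,np.array(p[7:])/ssig,(p[5]-136)/3,(p[6]-174)/3]
    s=least_squares(f,[522,-14,-.46,2.03,-.4,136,174,0,0,0,0])
    J=np.linalg.inv(s.jac.T@s.jac)
    print(s.x.round(3)); 
    if verbose: print(s.fun.round(2))
    v=np.zeros(11);v[4]=1;v[2]=-1
    print("remaining deg",np.degrees(s.x[2]-s.x[4]).round(2),"+-",np.degrees(np.sqrt(v@J@v)).round(2),"turned",np.degrees(s.x[4]-s.x[3]).round(2))
run(O); run([o for o in O if o[1]!="S"],verbose=0); run([o for o in O if o[0]!="top"],verbose=0); run([o for o in O if o[1]!="D"],verbose=0)
run([o for o in O if o[1]!="B" and o[0]=="top"],verbose=0)
E
python3 fit2.py
```

```text
[ 5.21545e+02 -1.26460e+01 -4.64000e-01  2.03700e+00 -3.75000e-01
  1.35628e+02  1.76114e+02  3.17000e-01 -4.39000e-01  2.24000e-01
  4.03000e-01]
[-0.13  0.25  0.12 -0.05 -0.24  0.34  0.25 -0.47 -0.36  0.01 -0.1  -0.02
 -0.05 -0.07  0.46 -0.38 -0.29 -0.    0.02 -0.04 -0.15  0.05  0.53  0.81
  0.21 -0.29  0.15  0.27 -0.12  0.7 ]
remaining deg -5.09 +- 0.76 turned -138.17
[ 5.21493e+02 -1.28010e+01 -4.63000e-01  2.03700e+00 -3.75000e-01
  1.36158e+02  1.74000e+02  2.46000e-01 -4.27000e-01  2.43000e-01
  5.07000e-01]
remaining deg -5.03 +- 0.76 turned -138.2
[ 5.21364e+02 -1.22920e+01 -4.66000e-01  2.03600e+00 -3.75000e-01
  1.35235e+02  1.76012e+02 -0.00000e+00  0.00000e+00  3.62000e-01
  3.61000e-01]
remaining deg -5.22 +- 1.18 turned -138.12
[ 5.22245e+02 -1.34780e+01 -4.54000e-01  2.03600e+00 -3.76000e-01
  1.34734e+02  1.75219e+02  4.60000e-02 -2.75000e-01 -1.65000e-01
  4.30000e-02]
remaining deg -4.45 +- 1.54 turned -138.21Traceback (most recent call last):
  File "fit2.py", line 27, in <module>
    run([o for o in O if o[1]!="B" and o[0]=="top"],verbose=0)
    ~~~^^^^^^^^^^^^^^^^^^^^^^^^^^^^^^^^^^^^^^^^^^^^^^^^^^^^^^^
  File "fit2.py", line 21, in run
    J=np.linalg.inv(s.jac.T@s.jac)
    ainv = _umath_linalg.inv(a, signature=signature)
    raise LinAlgError("Singular matrix")
numpy.linalg.LinAlgError: Singular matrix
```

The carousel turned 138.2° and the gripper 137.9°, so there was no slip. Estimates put the remaining turn at about -5.0°. Making the final nudge.

```bash
python3 -m handwheel '-1 0 0 0 0.02 0 0; -1 0 0 0 0.03 0 0; -1 0 0 0 0.02 0 0; -1 0 0 0 0.01 0 0; -1 0 0 0 0 0 0;-1 0 0 0 0 0 0'; python3 st.py
```

```text
clock: 11.35
eef_pos: [523.2, -12.5, 205.5]
tool_rot: [1.675, 1.567, 0.373]
force: [0.3, 1.6, 1.2]
width: 39.6
t 11.35 pos [523.2 -12.5 205.5] w 39.6 F [0.3 1.6 1.2] T [-0.27 -0.05 -0.03]
q [-0.041  0.491  0.017  1.911 -0.014  0.737 -1.318]
toolx [ 0.004  0.001 -1.   ] z [ 0.265 -0.964 -0.   ] zyaw deg -74.6
level rotvec tool [ 0.     -0.0004 -0.004 ]
```

Run:
```python
from cell import get_image
from m import *
im=get_image("scene"); cv2.imwrite("pics/s6r.png",im); b=blobs(im,(220,110,400,270),205); print(b.tolist()); print(blobs(im,(220,110,400,270),220).tolist())
v=im.copy()
big=cv2.resize(v[150:260,225:365],None,fx=5.5,fy=5.5,interpolation=2)
# predicted rim circles and spout ground line
ax=np.array([521.5,-12.8]);t=-.463;c=ax+90*np.array([np.cos(t),np.sin(t)])
sh=np.array([.23,.45])
th=np.linspace(0,2*np.pi,60)
for z,col in((132,(0,0,255)),(62,(0,255,0))):
    q=proj("scene",np.c_[c[0]+28.5*np.cos(th),c[1]+28.5*np.sin(th),0*th+z])+sh
    q=((q-[225,150]+.5)*5.5-.5).astype(int); cv2.polylines(big,[q.reshape(-1,1,2)],True,col,1)
cv2.imwrite("pics/s6.png",big)
```

```text
[[391.32, 119.02, 7.72, 20.74, 60.0], [357.85, 129.13, 10.19, 17.64, 159.0], [227.77, 155.54, 9.41, 11.92, 85.0], [244.25, 200.3, 16.98, 23.73, 322.0], [285.19, 227.47, 19.41, 25.21, 393.0]]
[[244.23, 200.26, 16.65, 22.54, 253.0], [285.33, 227.5, 19.18, 24.0, 343.0]]
```

View pics/s6.png

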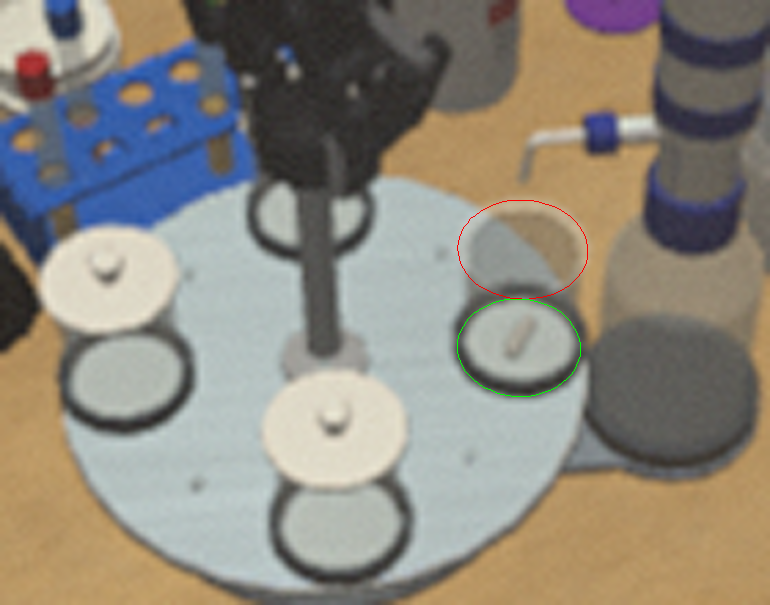

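The picture shows the open beaker, with its bar at crop (520,338), inside the predicted circle below the spout tip at (526,178). I'll refit with the new picture as a check.

```bash
sed -i 's/(244.5,202.65)/(244.24,200.3)/; s/(288.63,227.0)/(285.25,227.48)/; /o\[0\]=="top"/d' fit2.py; python3 fit2.py | grep -v '^\['|grep rem
python3 - <<'E'
from cell import get_image
import cv2
a=get_image("top");cv2.imwrite("pics/t7.png",cv2.resize(a[90:290,255:435],None,fx=3,fy=3,interpolation=2))
a=get_image("scene");cv2.imwrite("pics/s7.png",cv2.resize(a,None,fx=1.25,fy=1.25))
E
```

```text
remaining deg -0.3 +- 0.76 turned -142.96
remaining deg -0.24 +- 0.76 turned -142.99
remaining deg -0.4 +- 1.18 turned -142.92
remaining deg 0.34 +- 1.54 turned -142.99
```

View pics/t7.png

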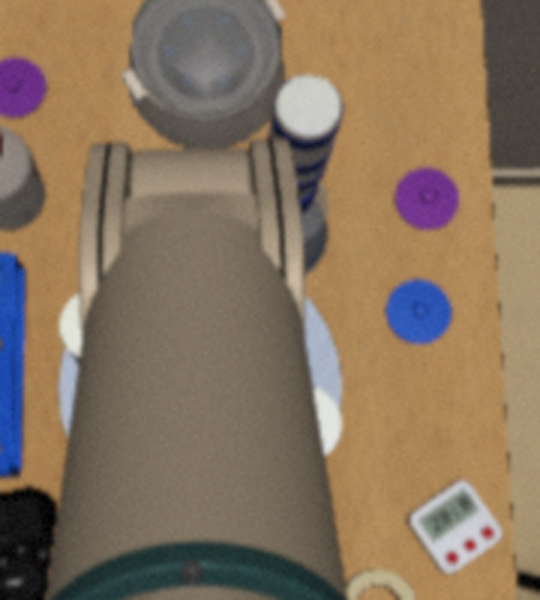

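View pics/s7.png

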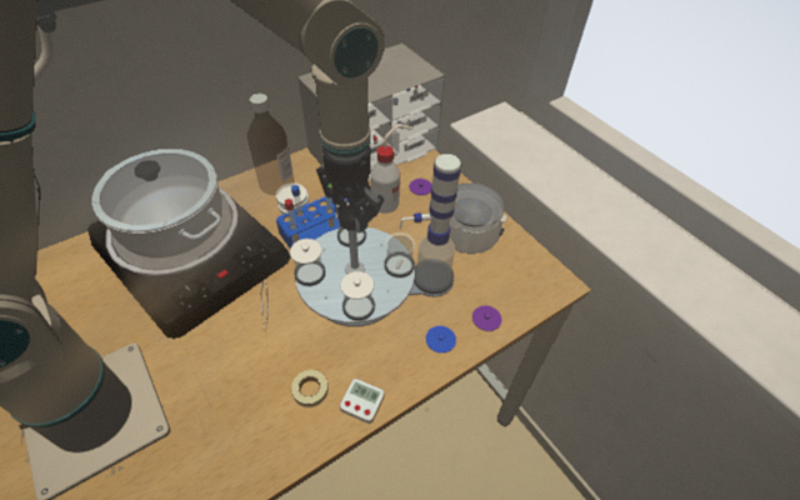

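All three covers are accounted for: two in the scene view, and the third at the left edge of the arm in the top view, around (72,325). The timer and tape roll look unmoved. The remaining error is about 0.3°, or 0.5 mm, and the grip is held, so I'm handing in.

```bash
python3 -c "
from cell import ctrl
print(ctrl.finish_job()); s=ctrl.read_state(); print(s['clock'],s['width'],s['qd'].round(3))"
```

```text
the job is handed in; nothing more can be done
None
the job is handed in; nothing more can be done
```

I turned the carousel about 143° clockwise (seen from above) by its knob, so the open beaker with the stirring bar now stands under the spout. I handed the job in at about 11.5 s, with the gripper still holding the knob.

- **Centring:** the final camera fit put the beaker 0.2–0.4° from the spout direction, roughly 0.5 mm. The fit's own uncertainty is about ±0.8°, or 1.2 mm. Leaving the dispenser cap out of the fit gave +0.3° instead, which is within that uncertainty.
- **Grip:** the knob did not slip. The gripper turned 142.8° and the carousel 143.0°, with a grip width of 39.6 mm and forces of about 2 N or less at each check.
- **Covers and bystanders:** all three covers were on their beakers in the last pictures. The third was only partly visible, in the top view past the arm. The timer and tape roll looked unmoved; I did not check the wash bottle separately.
- **Disagreement:** the arm's reading of the turning axis differed from the camera fit by about 1.7 mm, within the stated 2 mm calibration. The top camera could not check the final centring because the arm blocked its view.

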